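# Stand the toppled cup under the ball magazine and hold its sprung gate open at the line

### The arm

A 6-joint arm with a two-finger parallel gripper is mounted at the origin on a cart in front of the work surface, level with it; the furniture and walls round the work are solid. World frame = base frame: x ahead of the robot, y to its left, z up, the work surface at z = 0. Lengths are in m, angles in rad, forces in N, time in s.
With the tool pointing down it reaches from about 0.375 to 0.9 m from the base axis. Payload 3.1 kg.
Tool frame: the origin (TCP) lies on the centre line of the jaws, within the pads' length; the fingertips stand robot.nose_length ahead of it and the grasp point (between the pads) lies 6 mm ahead of it (robot.nose_length is the distance from the TCP to the fingertips, in m); z points along the fingers, y is the line along which they close (so a half turn about z gives the same grasp; the last joint's range is limited). The gripper opens to 87 mm and grips with 3 to 60 N. Pads are 19 mm wide; open, the fingers measure 117 mm over their backs; the gripper's body (75 mm by 190 mm) begins 51 mm behind the grasp point.
Start: joints at [0.932, 0.527, 1.433, -0, 1.181, -0.178], TCP at [0.277, 0.56, 0.248] pointing down, gripper open.
Joint ranges: [-3.08, 3.08], [-0.75, 2.2], [0.22, 2.44], [-1.43, 4.57], [0, 2.65], [-2.85, 2.85]. Speed limits (rad/s): [2.79, 2.79, 3.14, 3.14, 3.14, 3.14].

### API

Orientations are given as a unit quaternion [x, y, z, w].
In Python, from rig import robot gives the robot as it stands.
- The arm moves only by the shell command python3 -m crank 'ROWS' [FORCE]. ROWS is JSON, one flat list of numbers, 7 for each row, row after row: the shift along the tool's x, y, z in mm, then the turn, a rotation vector about the tool's x, y, z in degrees, then the closure in counts, from 0 (fully open) to 255 (shut). In form: [x, y, z, ax, ay, az, fingers, x, y, z, ax, ay, az, fingers, ...]. A call has exactly 5 rows; each row is the pose to reach, as a shift and turn from the pose commanded when the call began, along the tool's axes at that moment; what a row does not reach only later rows make up. A row lasts 1/12 s, in which the tool goes at most 41.7 mm and 7.16 degrees, less where a joint would pass 70% of its speed; a pose out of reach is approached as far as the arm can. A call with a gripper value outside its range is refused whole. The fingers move at their own pace and stop on an object; FORCE is the grip in N (left out, the last holds). Time passes only in rows, so rows that repeat a pose let the fingers close, or fill a call up. It gives the time, the measured TCP pose, the force, the opening and the grip force at its end, in the units of the state.
- robot.get_obs(): the state, without advancing time (a new reading comes with each control period).
- robot.camera(name): name is "scene" or "top" or "wrist"; returns a dict with "pixels" (480x640x3 uint8, red, green, blue), "intrinsics" (3x3 intrinsics, pixels), "extrinsics" (4x4, takes a point from camera to world coordinates); the wrist camera has in their place "mount" (4x4, takes a point from camera to tool coordinates, whose origin is the TCP and whose axes are the flange's). Camera axes: x right, y down, z forward; pixel columns grow to the right and rows downward; lengths in m; the calibration is good to about 2 mm. A picture is of the moment at which its call begins: read the wrist's pose just before it. There is no depth.
- robot.hand_in(): hands the job in; it is judged then, once.
The state is a dict: "time": time; "q": joint angles; "joint_velocities": joint speeds; "joint_torque": joint torques, N m; "position": TCP position; "tool_rot": TCP orientation; "ft_force": force on the tool from outside, world axes, zero at the start; "moment": the same for the moment, N m; "grip_width": finger opening in m; "grip_force": force on a finger pad.
Only numpy, scipy, OpenCV 4.12 (cv2) and the standard library are available. Lean on these libraries where they do the work, as an engineer would, in place of code of your own. Each camera call takes 0.05 s, during which the arm holds its last target. There are 200 camera calls.

### The job

Draw the six steel balls off the magazine: stand the toppled parts cup upright on the rubber pad under the outlet and let go of it, then pull the spring-loaded gate slide out by its knob until its engraved line is level with the guide block, so that all the balls run down into the cup. Do not let the gate go: finish while still holding it out at the line (I shall tip the next lot straight through), with the cup upright on the pad and all six balls in it, and leave the other things on the bench where they are.

Things in the scene. Friction and masses are not known exactly. Their poses are not given: they have to be found in the camera images.
- magazine: Steel-ball magazine bolted down: a straight aluminium channel on two posts and a base plate (76 x 150 mm, 9 mm thick, ending 15 mm past the origin toward +y). Origin: on the bench (z = 0) straight below the gate. Its +y is the way the balls run, downhill to the outlet; its -x is the way the gate is drawn out; z up. Nothing on it is higher than 126 mm.
- outlet (a point): Middle of the channel floor at its open lower end, 88 mm above the bench and 22 mm short of the pad's centre. The channel is 26 mm wide outside, walls 14 mm, underside here 82 mm above the bench; it rises 7 degrees from here for 170 mm along the magazine's -y. The balls fly off here and pass the height of the cup's rim within about 10 mm of the pad's centre.
- guide (a point): Middle of the front face of the gate's guide block (22 mm wide, 16 mm deep, top 125 mm above the bench), 30 mm from the magazine's origin toward its -x. With the gate at the line, the engraved line on the slide is level with this face. Behind the channel a spring barrel 32 mm across reaches to magazine x = +80 mm.
- pad (a point): Centre of the upper face of the round rubber pad (84 mm across, 3 mm thick, lying on the bench) where the cup stands to catch the balls; 70 mm from the magazine's origin along its +y. Same axes as the magazine.
- cup: Loose square cup of bare sheet aluminium, about 110 g: 60 x 60 mm outside, flat parallel walls 2.5 mm thick, 62 mm tall, open at the top. Origin: centre of the outside of its bottom; its z axis runs from bottom to mouth. At the start it lies on one of its flat sides (origin 30 mm above the bench), mouth more or less toward the robot.
- gate (a joint): Travel of the gate slide in m: 0 = shut (its spring holds it there), growing as it is drawn out along the magazine's -x; end stop 0.040. At 0.025 its line is level with the guide's face and its window is square across the channel: the balls run. Much less or much more blocks them. The spring pulls back with 4 N when shut, 7 N at the line; let go, it snaps shut.
- pull_knob: Black round knob on the front end of the gate slide; origin at its middle, 105 mm above the bench and 70 mm from the magazine's origin toward its -x while shut. It lies along the magazine's x: 24 mm across, 28 mm long, on a neck 9 mm across and 10 mm long. It can be pinched from above across the magazine's y. Same axes as the magazine; moves with the gate.
- ball_1_center (a point): Centre of one of the six loose steel balls, 14 mm across, 11.5 g, in the magazine channel behind the gate at the start (the lowest, against the gate).
- ball_2_center (a point): Centre of one of the six loose steel balls, 14 mm across, 11.5 g, in the magazine channel behind the gate at the start.
- ball_3_center (a point): Centre of one of the six loose steel balls, 14 mm across, 11.5 g, in the magazine channel behind the gate at the start.
- ball_4_center (a point): Centre of one of the six loose steel balls, 14 mm across, 11.5 g, in the magazine channel behind the gate at the start.
- ball_5_center (a point): Centre of one of the six loose steel balls, 14 mm across, 11.5 g, in the magazine channel behind the gate at the start.
- ball_6_center (a point): Centre of one of the six loose steel balls, 14 mm across, 11.5 g, in the magazine channel behind the gate at the start.
- plug_gauge: Bystander, loose: black plug gauge, a round bar 28 mm across and 100 mm tall standing on end. Origin: centre of its underside.
- pinion_tall: Bystander, loose: bright toothed pinion 64 mm across, 72 mm tall, standing on its face. Origin: centre of its underside.
- ring_gauge_2: Bystander, loose: black ring gauge 48 mm across, 15 mm thick, lying flat. Origin: centre of its underside.
- dowel_1: Bystander, loose: loose steel dowel pin 10 mm across, 42 mm long, lying down. Origin: centre of its underside.
Mind the look-alikes: they are no part of the job. What is shaped like the cup but green is not meant.

How it is judged:
By the outcome, as a careful person would: the job done as asked, in the order asked, and still so for the second after the job is handed in, while the arm keeps its last pose, push and grip.
It also fails if it takes over 64 s, if anything falls off the work surface, if the arm or the gripper's body presses on something with over 40 N, if the wrist force passes 120 N, or if a joint passes its speed limit or range.

## Working session

There is one attempt and no reset: what is moved stays moved. The work goes in short steps, Python scripts to look and compute and a shell command to move; the robot and the scene stay as the last step left them, time stands still between calls to the robot, and variables do not carry over. Pictures are saved under pics/ and viewed, at most 10 in all, crops included, and the job is handed in when it is done.

```bash
ls; mkdir -p pics
python3 - <<'E'
from rig import robot
import cv2
o=robot.get_obs()
print({k:o[k] for k in o}); print(robot.nose_length)
for n in("scene","top"):
    c=robot.camera(n); cv2.imwrite(f"pics/{n}0.png",c["pixels"][:,:,::-1]); print(n,c["intrinsics"],c["extrinsics"])
c=robot.camera("wrist");print(c["intrinsics"],c["mount"])
E
```

```text
pics
{'time': 0.0, 'q': array([ 9.32495703e-01,  5.28442826e-01,  1.43388553e+00, -1.93864372e-05,
        1.18138670e+00, -1.78465459e-01]), 'joint_velocities': array([ 3.36320386e-04, -1.56823777e-03,  8.98235863e-04,  8.52417351e-05,
       -1.41740971e-04, -3.98152863e-04]), 'joint_torque': array([-1.31009187e-05, -4.40034413e+01, -1.76597017e+01,  6.32761046e-02,
        5.81085496e-02, -1.56963183e-04]), 'position': array([0.27692894, 0.55955284, 0.24659125]), 'tool_rot': array([ 2.27893555e-01,  9.73685474e-01, -9.77488253e-04, -4.13202293e-04]), 'ft_force': array([-0.20331803,  0.3217639 ,  0.07172272]), 'moment': array([ 0.04225638, -0.03739767, -0.10076284]), 'grip_force': 0.0, 'grip_width': 0.08679552772298328}
0.025
scene [[475.08537155   0.         319.49046998]
 [  0.         475.08537155 236.12850348]
 [  0.           0.           1.        ]] [[ 0.6692999  -0.59230733  0.44856401  0.21090984]
 [-0.74288409 -0.52317624  0.41762407 -0.1481809 ]
 [-0.01268376 -0.61274681 -0.79017749  0.77995499]
 [ 0.          0.          0.          1.        ]]
top [[570.90269498   0.         313.65123725]
 [  0.         570.90269498 238.10748926]
 [  0.           0.           1.        ]] [[ 0.00158262 -0.98748857  0.15768265  0.42709049]
 [-0.99999663 -0.0012386   0.00228001  0.22713412]
 [-0.00205617 -0.15768572 -0.98748721  1.08845305]
 [ 0.          0.          0.          1.        ]]
[[429.58810355   0.         317.97189557]
 [  0.         429.58810355 235.49559393]
 [  0.           0.           1.        ]] [[-3.81601936e-04 -9.66631846e-01 -2.56169335e-01  7.00540245e-02]
 [ 9.99999402e-01 -6.31510856e-04  8.93302847e-04  7.16208733e-04]
 [-1.02526870e-03 -2.56168841e-01  9.66631509e-01 -1.37285662e-01]
 [ 0.00000000e+00  0.00000000e+00  0.00000000e+00  1.00000000e+00]]
```

View pics/scene0.png

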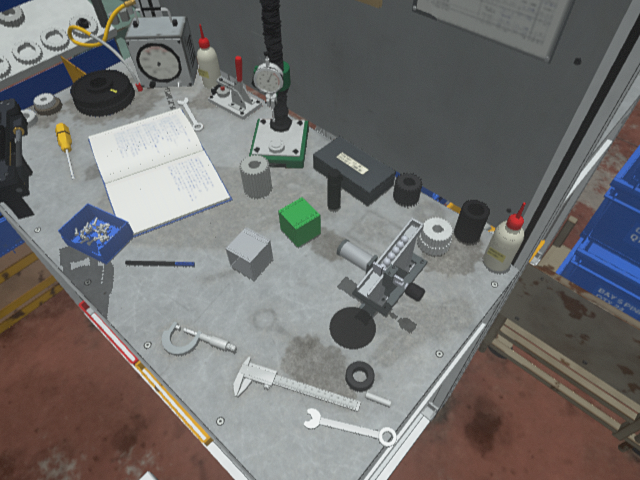

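View pics/top0.png

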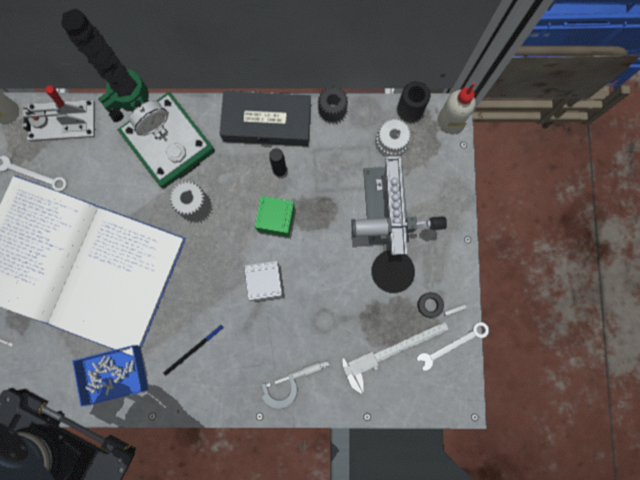

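The scene view shows a grey box at (250,254), a green box at (300,221) and the magazine at (390,265) with the pad at (353,328). The top view has the cup at (263,281), the green box at (275,216), the pad at (393,271), the knob at (438,224), and the ring gauge and dowel near (440,305).

Candidates for the cup in the top view are the grey box (263,281), the green look-alike (275,216) and the pinions (189,199) and (393,137). By the description it is the bare grey one at (263,281), which I'll check in a crop.

```bash
cat > h.py <<'E'
import numpy as np, cv2
from rig import robot
from scipy.spatial.transform import Rotation as R
def cam(n):
    o=robot.get_obs(); c=robot.camera(n); E=c.get("extrinsics")
    if E is None:
        T=np.eye(4);T[:3,:3]=R.from_quat(o["tool_rot"]).as_matrix();T[:3,3]=o["position"];E=T@c["mount"]
    return c["pixels"],c["intrinsics"],np.array(E)
def cast(K,E,uv,z):
    d=E[:3,:3]@np.linalg.solve(K,[uv[0],uv[1],1.]); p=E[:3,3]; return p+d*(z-p[2])/d[2]
def proj(K,E,p):
    q=np.linalg.inv(E)@np.r_[p,1]; q=K@q[:3]; return q[:2]/q[2]
E
python3 - <<'E'
from h import *
P,K,E=cam("top")
def blob(mask,x0,y0,x1,y1):
    m=np.zeros(mask.shape,np.uint8);m[y0:y1,x0:x1]=mask[y0:y1,x0:x1]
    n,l,s,c=cv2.connectedComponentsWithStats(m);i=1+np.argmax(s[1:,4]);return (l==i).astype(np.uint8),s[i],c[i]
hsv=cv2.cvtColor(P,cv2.COLOR_RGB2HSV);g=hsv[...,2]
m,s,c=blob((g<60).astype(np.uint8),365,245,425,300);print("pad",s,c,cast(K,E,c,.003))
k,_=max(cv2.findContours(m,0,1)[0],key=len),0
el=cv2.fitEllipse(k);print(el,cast(K,E,el[0],.003))
m,s,c=blob((g<60).astype(np.uint8),422,210,455,240);print("knob",s,c,cast(K,E,c,.105))
m,s,c=blob((g>185).astype(np.uint8),238,255,290,305);print("cup",s,c,cast(K,E,c,.06))
r=cv2.minAreaRect(max(cv2.findContours(m,0,1)[0],key=len));b=cv2.boxPoints(r);print(b,[cast(K,E,q,.06).round(4) for q in b])
a=cv2.resize(P[245:315,225:315],None,fx=5,fy=5,interpolation=2)
b=cv2.resize(P[120:310,345:475],None,fx=3,fy=3,interpolation=2)
S,K2,E2=cam("scene");d=cv2.resize(S[215:290,215:290],None,fx=4,fy=4,interpolation=2)
W=np.zeros((600,800,3),np.uint8);W[:350,:400]=a[:350,:400];W[:570,405:795]=b;W[300:600,0:300]=d[:300]
cv2.imwrite("pics/crop1.png",W[:,:,::-1])
E
```

```text
pad [ 372  245   42   48 1359] [392.49595291 271.28329654] [0.53653261 0.07917088 0.003     ]
((392.4418640136719, 270.79888916015625), (40.01905059814453, 43.15717697143555), 149.00782775878906) [0.53745955 0.0792553  0.003     ]
knob [430 217  16  13 173] [437.89017341 222.87861272] [0.61140728 0.01188975 0.105     ]
cup [ 245  261   36   38 1056] [262.49526515 280.14204545] [0.514433   0.32164258 0.06      ]
[[243.65999 265.62   ]
 [276.13998 260.97998]
 [280.94    294.57996]
 [248.45999 299.21997]] [array([0.5407, 0.3562, 0.06  ]), array([0.5492, 0.2974, 0.06  ]), array([0.4885, 0.2881, 0.06  ]), array([0.4801, 0.3463, 0.06  ])]
```

View pics/crop1.png

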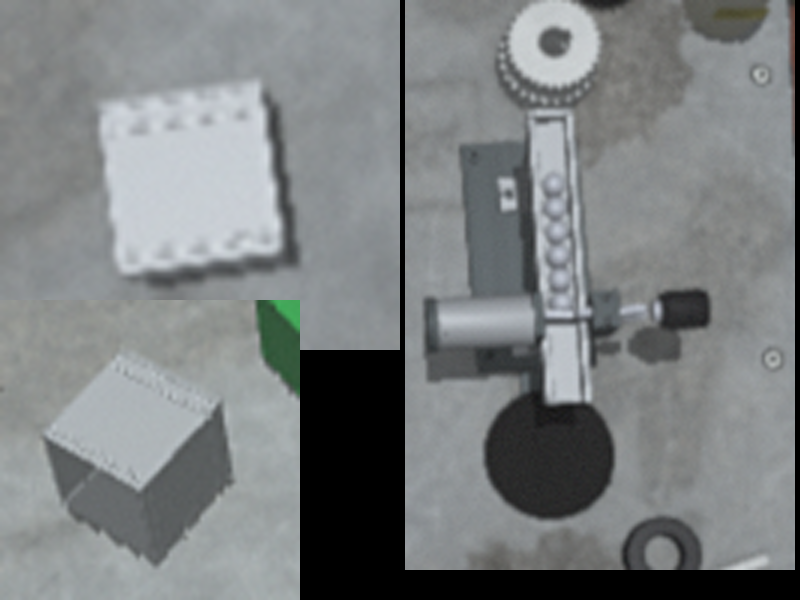

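The crop shows the bare grey cup lying down with its mouth toward -x (lower-left in the scene view). The channel holds six balls, the pad is below the outlet and the knob points toward -y. In world coordinates the cup centre is about (0.515, 0.322) with mouth azimuth about 189°, the pad is about (0.536, 0.079) and the magazine yaw is about 93.4°.

Plan:
1. Grasp the cup with the tool pitched 35° forward.
2. Lift, rotate about the jaw axis and stand it on free bench.
3. Regrip it vertically and carry it to the pad.

```bash
cat >> h.py <<'E'
def tgt(grasp,jaw_az,tilt,back=0):
    """grasp point, jaw azimuth deg, tilt deg about tool y (+: fingers swing toward...), back m along the tool"""
    a=np.radians(jaw_az); y=np.array([np.cos(a),np.sin(a),0]); z=np.array([0,0,-1.]); x=np.cross(y,z)
    M=R.from_rotvec(y*np.radians(tilt)).as_matrix()@np.c_[x,y,z]
    p=np.array(grasp)-M[:,2]*(.006+back); return p,M
def delta(p,M):
    o=robot.get_obs(); M0=R.from_quat(o["tool_rot"]).as_matrix()
    print("pos",o["position"].round(4),"toolz",M0[:,2].round(3),"q",o["q"].round(2),"t",round(o["time"],2))
    print("shift mm",(M0.T@(p-o["position"])*1000).round(1),"turn",np.degrees(R.from_matrix(M0.T@M).as_rotvec()).round(1),"target",p.round(3),M[:,2].round(3))
E
python3 - <<'E'
from h import *
print(tgt([0,0,0],99,-35)[1][:,2])
c=np.array([.5146-.003,.322,.034])
delta(*tgt(c,99,-35,.10)); delta(*tgt(c,99,0,.15))
E
```

```text
[ 0.56651476  0.08972712 -0.81915204]
pos [0.2771 0.5599 0.2471] toolz [-0.001 -0.001 -1.   ] q [ 0.93  0.53  1.43  0.    1.18 -0.18] t 0.25
shift mm [-266.1 -144.1  126.3] turn [-10.8 -33.9 -34.2] target [0.452 0.312 0.121] [ 0.567  0.09  -0.819]
pos [0.2771 0.5599 0.2471] toolz [-0.001 -0.001 -1.   ] q [ 0.93  0.53  1.43  0.    1.18 -0.18] t 0.25
shift mm [-315.7 -109.    57.1] turn [ -0.1  -0.  -35.3] target [0.512 0.322 0.19 ] [ 0.  0. -1.]
```

```bash
python3 -m crank '[-33,-18,8,-1.35,-4.2,-4.3,0, -66,-36,16,-2.7,-8.5,-8.6,0, -100,-54,24,-4,-12.7,-12.8,0, -133,-72,32,-5.4,-17,-17.1,0, -166,-90,45,-6.7,-21.2,-21.4,0]'
python3 - <<'E'
from h import *
delta(*tgt([.5116,.322,.034],99,-35,.10))
E
```

```text
time: 0.67
position: [0.3872, 0.4057, 0.2037]
tool_rot: [0.037, 0.98, 0.016, 0.194]
ft_force: [1.4, 0.1, -1.3]
grip_width: 0.0871
grip_force: 0.0
pos [0.3872 0.4057 0.2037] toolz [ 0.381  0.017 -0.924] q [ 0.73  0.45  1.83 -0.44  0.6  -0.43] t 0.67
shift mm [-35.4 -92.4  99.6] turn [ -3.9 -12.4 -12.6] target [0.452 0.312 0.121] [ 0.567  0.09  -0.819]
```

Run:
```python
from h import *
delta(*tgt([.5116,.322,.036],99,-30,.10))
```

```text
pos [0.3872 0.4057 0.2037] toolz [ 0.381  0.017 -0.924] q [ 0.73  0.45  1.83 -0.44  0.6  -0.43] t 0.67
shift mm [-45.  -90.3  96.1] turn [ -3.3  -7.4 -12.7] target [0.459 0.314 0.128] [ 0.494  0.078 -0.866]
```

```bash
python3 -m crank '[-11,-22,22,-0.8,-1.8,-3.2,0, -22,-45,45,-1.6,-3.7,-6.4,0, -34,-68,68,-2.5,-5.5,-9.5,0, -45,-90,94,-3.3,-7.4,-12.7,0, -45,-90,96,-3.3,-7.4,-12.7,0]'
python3 - <<'E'
from h import *
delta(*tgt([.5116,.322,.036],99,-30,0))
P,K,E=cam("wrist");cv2.imwrite("pics/w1.png",P[:,:,::-1])
for p in([.4843,.3172,.06],[.545,.3268,.06]):print(proj(K,E,p))
E
```

```text
time: 1.08
position: [0.4543, 0.3186, 0.1355]
tool_rot: [-0.061, 0.965, 0.015, 0.255]
ft_force: [-0.5, 0.8, -0.2]
grip_width: 0.087
grip_force: 0.0
pos [0.4543 0.3186 0.1355] toolz [ 0.491  0.059 -0.869] q [ 0.51  0.56  2.02 -1.2   0.2  -0.04] t 1.08
shift mm [ -0.5  -3.6 108.8] turn [-1.1 -0.4 -1.5] target [0.509 0.322 0.041] [ 0.494  0.078 -0.866]
[307.09338928 235.867664  ]
[312.03145263 306.02560301]
```

View pics/w1.png

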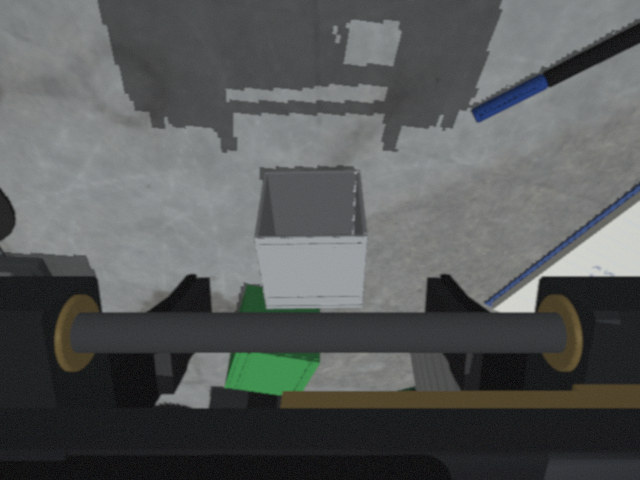

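The wrist view confirms the grey cup, with its mouth upward in the image: mouth edge (257..368,237) and far edge (265..362,304). That is within 2 mm of my estimate, and its yaw matches the present jaw direction. q5 is near zero, so I'll fit a quick kinematic model to plan the tilt.

```bash
cat > kin.py <<'E'
import numpy as np
from scipy.optimize import least_squares
from scipy.spatial.transform import Rotation as R
def fk(q,v):
    L0,h,L1,L2,d,Lt=v
    rz=lambda a:R.from_euler('z',a); ry=lambda a:R.from_euler('y',a)
    A=rz(q[0])*ry(q[1]); p=rz(q[0]).apply([L0,0,h])+A.apply([0,0,L1])
    B=A*ry(q[2]); p=p+B.apply([d,0,L2])
    C=B*rz(q[3])*ry(q[4])*rz(q[5]+np.pi/2*0); p=p+C.apply([0,0,Lt]); return p,C.as_matrix()
D=[([.9325,.5284,1.4339,0,1.1814,-.1785],[.2769,.5596,.2466]),([.73,.45,1.83,-.44,.6,-.43],[.3872,.4057,.2037]),([.51,.56,2.02,-1.2,.2,-.04],[.4543,.3186,.1355])]
if __name__=="__main__":
    f=lambda v:np.concatenate([fk(q,v)[0]-p for q,p in D])
    s=least_squares(f,[0,.3,.4,.4,0,.2]);print(s.x.round(4),f(s.x).round(4)); 
    for q,p in D:print(fk(q,s.x)[1].round(2).tolist())
E
python3 kin.py; python3 -c "
from h import *
o=robot.get_obs();print(o['q'].round(4),o['position'].round(4),R.from_quat(o['tool_rot']).as_matrix().round(2).tolist())"
```

```text
[ 0.4037 -0.2634  0.2141  0.0574 -0.1298 -0.2281] [ 0.0894 -0.0659  0.0011 -0.008   0.0073 -0.0021  0.0075 -0.0119  0.001 ]
[[-0.44, -0.9, -0.0], [-0.9, 0.44, -0.0], [0.0, 0.0, -1.0]]
[[-0.07, -0.92, 0.38], [-1.0, 0.08, 0.02], [-0.05, -0.38, -0.93]]
[[0.13, -0.86, 0.49], [-0.99, -0.11, 0.06], [-0.0, -0.5, -0.87]]
[ 0.5033  0.5635  2.0238 -1.2116  0.2009 -0.0362] [0.4546 0.3172 0.1341] [[-0.86, -0.13, 0.49], [-0.11, 0.99, 0.06], [-0.49, -0.01, -0.87]]
```

```bash
python3 - <<'E'
s=open('kin.py').read()
s=s.replace("L0,h,L1,L2,d,Lt=v","e,h,L1,L2,d,Lt=v").replace("[L0,0,h]","[0,e,h]").replace("q[5]+np.pi/2*0","q[5]+np.pi/2").replace("([.51,.56,2.02,-1.2,.2,-.04],[.4543,.3186,.1355])","([.5033,.5635,2.0238,-1.2116,.2009,-.0362],[.4546,.3172,.1341])").replace("[0,.3,.4,.4,0,.2]","[.1,.3,.4,.4,0,.2]")
open('kin.py','w').write(s)
E
python3 kin.py
```

```text
[0.1104 0.2593 0.5946 0.3871 0.1124 0.2746] [ 0.0004 -0.0007 -0.0001  0.0004  0.0006 -0.0005 -0.0004  0.0003  0.0006]
[[-0.9, 0.44, -0.0], [0.44, 0.9, -0.0], [0.0, -0.0, -1.0]]
[[-0.92, 0.07, 0.38], [0.08, 1.0, 0.02], [-0.38, 0.05, -0.93]]
[[-0.86, -0.13, 0.49], [-0.11, 0.99, 0.06], [-0.49, -0.01, -0.87]]
```

```bash
cat >> kin.py <<'E'
V=[0.1104,0.2593,0.5946,0.3871,0.1124,0.2746]
LO=np.array([-3.08,-.75,.22,-1.43,0,-2.85]);HI=np.array([3.08,2.2,2.44,4.57,2.65,2.85])
def ik(p,M,q0):
    def f(q):
        a,b=fk(q,V); return np.r_[(a-p)*10,(R.from_matrix(b.T@M)).as_rotvec()]
    s=least_squares(f,np.clip(q0,LO+1e-3,HI-1e-3),bounds=(LO,HI)); return s.x,np.abs(s.fun).max()
E
python3 - <<'E'
from h import *; from kin import ik
q0=robot.get_obs()["q"]
for t in(-30,-25,-20,-15):
    q=q0;print("tilt",t)
    for b in(.1,.05,0):
        q,e=ik(*tgt([.512,.323,.036],97.5,t,b),q);print(" down",b,q.round(2),round(e,4))
    for (g,dt,jaw) in [((.50,.30,.10),0,97.5),((.48,.28,.12),20,100),((.46,.25,.14),40,100),((.45,.22,.14),60,100),((.45,.22,.14),75,100),((.45,.22,.036),75,100)]:
        q,e=ik(*tgt(g,jaw,t+dt),q);print("  ",g,dt,q.round(2),round(e,4))
E
```

```text
tilt -30
 down 0.1 [ 0.49  0.58  2.03 -1.37  0.18  0.11] 0.0
 down 0.05 [ 0.47  0.68  1.97 -1.43  0.17  0.16] 0.0328
 down 0 [ 0.45  0.77  1.91 -1.43  0.16  0.15] 0.0626
   (0.5, 0.3, 0.1) 0 [ 0.42  0.64  1.99 -1.43  0.14  0.11] 0.0106
   (0.48, 0.28, 0.12) 20 [ 0.34  0.57  1.83 -0.05  0.56 -1.36] 0.0
   (0.46, 0.25, 0.14) 40 [ 0.28  0.6   1.67  0.02  1.05 -1.48] 0.0
   (0.45, 0.22, 0.14) 60 [ 0.22  0.71  1.51  0.02  1.44 -1.53] 0.0
   (0.45, 0.22, 0.14) 75 [ 0.22  0.83  1.37  0.03  1.72 -1.54] 0.0
   (0.45, 0.22, 0.036) 75 [ 0.22  0.98  1.38  0.03  1.56 -1.54] 0.0
tilt -25
 down 0.1 [ 0.47  0.56  1.96 -0.61  0.25 -0.67] 0.0
 down 0.05 [ 0.45  0.67  1.94 -0.85  0.18 -0.43] 0.0
 down 0 [ 0.44  0.77  1.9  -1.2   0.14 -0.09] 0.0
   (0.5, 0.3, 0.1) 0 [ 0.41  0.63  1.94 -0.66  0.19 -0.67] 0.0
   (0.48, 0.28, 0.12) 20 [ 0.34  0.59  1.78 -0.02  0.69 -1.39] 0.0
   (0.46, 0.25, 0.14) 40 [ 0.27  0.63  1.61  0.03  1.16 -1.49] 0.0
   (0.45, 0.22, 0.14) 60 [ 0.22  0.75  1.46  0.03  1.53 -1.54] 0.0
   (0.45, 0.22, 0.14) 75 [ 0.21  0.87  1.33  0.03  1.81 -1.54] 0.0
   (0.45, 0.22, 0.036) 75 [ 0.21 
[... 460 characters left out ...]
.0
   (0.45, 0.22, 0.14) 75 [ 0.21  0.92  1.29  0.03  1.89 -1.54] 0.0
   (0.45, 0.22, 0.036) 75 [ 0.21  1.06  1.29  0.03  1.75 -1.54] 0.0
tilt -15
 down 0.1 [ 0.43  0.57  1.81 -0.15  0.52 -1.15] 0.0
 down 0.05 [ 0.42  0.66  1.81 -0.18  0.42 -1.13] 0.0
 down 0 [ 0.41  0.76  1.8  -0.22  0.34 -1.09] 0.0
   (0.5, 0.3, 0.1) 0 [ 0.38  0.62  1.83 -0.15  0.44 -1.19] 0.0
   (0.48, 0.28, 0.12) 20 [ 0.32  0.63  1.66  0.02  0.94 -1.43] 0.0
   (0.46, 0.25, 0.14) 40 [ 0.26  0.7   1.51  0.04  1.37 -1.5 ] 0.0
   (0.45, 0.22, 0.14) 60 [ 0.22  0.83  1.37  0.03  1.72 -1.54] 0.0
   (0.45, 0.22, 0.14) 75 [ 0.21  0.96  1.25  0.04  1.98 -1.54] 0.0
   (0.45, 0.22, 0.036) 75 [ 0.21  1.1   1.24  0.03  1.84 -1.54] 0.0
```

Run:
```python
from h import *
delta(*tgt([.512,.323,.036],97.5,-20,.06))
delta(*tgt([.512,.323,.036],97.5,-20,0))
```

```text
pos [0.4546 0.3172 0.1341] toolz [ 0.49   0.056 -0.87 ] q [ 0.5   0.56  2.02 -1.21  0.2  -0.04] t 1.13
shift mm [-12.8  -1.3  48.8] turn [-0.5  9.5 -0.1] target [0.49  0.32  0.098] [ 0.339  0.045 -0.94 ]
pos [0.4546 0.3172 0.1341] toolz [ 0.49   0.056 -0.87 ] q [ 0.5   0.56  2.02 -1.21  0.2  -0.04] t 1.13
shift mm [ -2.8  -0.8 107.9] turn [-0.5  9.5 -0.1] target [0.51  0.323 0.042] [ 0.339  0.045 -0.94 ]
```

```bash
python3 -m crank '[-4,0,8,-0.1,3,0,0, -8,-1,16,-0.3,6,0,0, -13,-1,26,-0.5,9.5,0,0, -13,-1,40,-0.5,9.5,0,0, -13,-1,49,-0.5,9.5,0,0]'
python3 - <<'E'
from h import *
delta(*tgt([.512,.323,.036],97.5,-20,0))
E
```

```text
time: 1.55
position: [0.4895, 0.3251, 0.1018]
tool_rot: [-0.063, 0.982, 0.016, 0.175]
ft_force: [0.3, -0.0, 0.1]
grip_width: 0.0868
grip_force: 0.0
pos [0.4895 0.3251 0.1018] toolz [ 0.341  0.053 -0.939] q [ 0.44  0.63  1.87 -0.33  0.31 -0.96] t 1.55
shift mm [ 1.9 -5.6 63.3] turn [ 0.5  0.2 -0.2] target [0.51  0.323 0.042] [ 0.339  0.045 -0.94 ]
```

```bash
python3 -m crank '[0,-2,15,0,0,0,0, 1,-3,30,0,0,0,0, 1,-4,45,0,0,0,0, 2,-4,60,0,0,0,0, 2,-4,62,0,0,0,0]'
python3 - <<'E'
from h import *
delta(*tgt([.512,.323,.036],97.5,-20,0))
P,K,E=cam("wrist");cv2.imwrite("pics/w2.png",P[:,:,::-1])
E
```

```text
time: 1.97
position: [0.5091, 0.3227, 0.0396]
tool_rot: [-0.063, 0.983, 0.014, 0.173]
ft_force: [-0.6, -1.3, 0.2]
grip_width: 0.087
grip_force: 0.0
pos [0.5091 0.3227 0.0396] toolz [ 0.339  0.049 -0.939] q [ 0.42  0.76  1.85 -0.47  0.21 -0.83] t 1.97
shift mm [-1.5 -0.1 -1.6] turn [ 0.3  0.  -0.2] target [0.51  0.323 0.042] [ 0.339  0.045 -0.94 ]
```

View pics/w2.png

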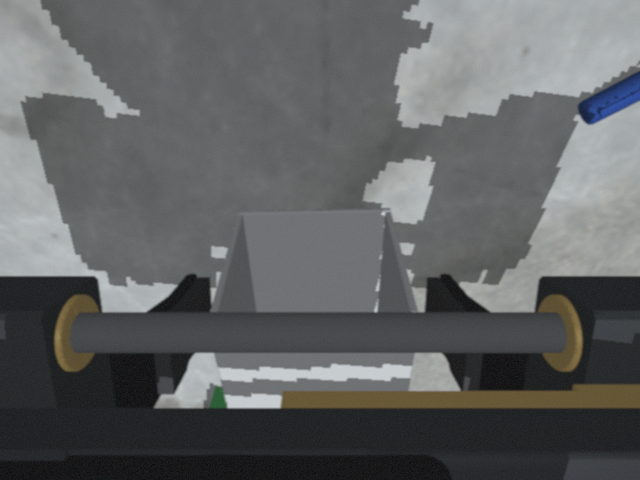

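The cup sits centred between the fingers: its walls are at columns 217 and 413, the fingers at 210 and 428. Closing.

```bash
python3 -m crank '[0,0,0,0,0,0,255, 0,0,0,0,0,0,255, 0,0,0,0,0,0,255, 0,0,0,0,0,0,255, 0,0,0,0,0,0,255]' 20
python3 - <<'E'
from h import *
delta(*tgt([.50,.31,.12],97.5,-20,0))
delta(*tgt([.46,.25,.15],100,55,0))
E
```

```text
time: 2.43
position: [0.5093, 0.3227, 0.0422]
tool_rot: [-0.063, 0.982, 0.014, 0.175]
ft_force: [0.0, -0.8, -0.1]
grip_width: 0.0616
grip_force: 0.2
pos [0.5093 0.3227 0.0422] toolz [ 0.342  0.05  -0.938] q [ 0.42  0.76  1.85 -0.47  0.21 -0.83] t 2.43
shift mm [-16.8 -10.9 -82.8] turn [ 0.3  0.2 -0.2] target [0.498 0.31  0.126] [ 0.339  0.045 -0.94 ]
pos [0.5093 0.3227 0.0422] toolz [ 0.342  0.05  -0.938] q [ 0.42  0.76  1.85 -0.47  0.21 -0.83] t 2.43
shift mm [  11.5  -64.8 -123.2] turn [ 1.2 75.2 -2.5] target [0.465 0.251 0.153] [-0.807 -0.142 -0.574]
```

```bash
python3 -m crank '[0,0,0,0,0,0,255, 0,0,0,0,0,0,255, -5,0,-14,0,0,0,255, -13,0,-35,0,0,0,255, -22,0,-62,0,0,0,255]' 20
python3 - <<'E'
from h import *
delta(*tgt([.46,.25,.15],100,55,0))
E
```

```text
time: 2.85
position: [0.507, 0.3212, 0.1057]
tool_rot: [-0.063, 0.983, 0.013, 0.172]
ft_force: [0.1, -0.4, -0.5]
grip_width: 0.0598
grip_force: 20.0
pos [0.507  0.3212 0.1057] toolz [ 0.336  0.048 -0.941] q [ 0.42  0.64  1.84 -0.28  0.35 -1.03] t 2.85
shift mm [ 31.5 -64.1 -62.4] turn [ 1.1 74.9 -2.6] target [0.465 0.251 0.153] [-0.807 -0.142 -0.574]
```

```bash
python3 -m crank '[3,-6,-10,0,6.2,-0.2,255, 6,-12,-20,0.2,12.4,-0.4,255, 9,-18,-30,0.3,18.6,-0.6,255, 11,-24,-40,0.4,24.8,-0.8,255, 13,-28,-45,0.5,31,-1,255]'
python3 - <<'E'
from h import *
delta(*tgt([.46,.25,.15],100,55,0))
E
```

```text
time: 3.27
position: [0.4846, 0.2902, 0.1467]
tool_rot: [-0.072, 0.993, -0.009, -0.095]
ft_force: [0.6, 0.7, -1.7]
grip_width: 0.0599
grip_force: 20.0
pos [0.4846 0.2902 0.1467] toolz [-0.188 -0.031 -0.982] q [ 0.33  0.65  1.55  0.03  1.14 -1.41] t 3.27
shift mm [ 26.1 -36.   -1.7] turn [ 0.8 44.  -1.5] target [0.465 0.251 0.153] [-0.807 -0.142 -0.574]
```

```bash
python3 -m crank '[4,-6,0,0.1,6.5,-0.2,255, 8,-12,0,0.2,13,-0.4,255, 12,-18,0,0.3,19.5,-0.6,255, 16,-24,0,0.5,26,-0.9,255, 20,-30,0,0.6,32.5,-1.2,255]'
python3 - <<'E'
from h import *
delta(*tgt([.46,.24,.055],100,55,0))
E
```

```text
time: 3.68
position: [0.4702, 0.2577, 0.1488]
tool_rot: [-0.078, 0.926, -0.033, -0.369]
ft_force: [-0.5, 0.9, -1.8]
grip_width: 0.06
grip_force: 20.0
pos [0.4702 0.2577 0.1488] toolz [-0.678 -0.118 -0.725] q [ 0.26  0.86  1.28  0.06  1.76 -1.49] t 3.68
shift mm [-56.4 -15.4  71.2] turn [ 0.1 11.5 -0.4] target [0.465 0.241 0.058] [-0.807 -0.142 -0.574]
```

```bash
python3 -m crank '[5,-3,5,0,4,-0.1,255, 0,-6,12,0,8,-0.2,255, -20,-9,30,0,11.5,-0.4,255, -40,-12,52,0,11.5,-0.4,255, -56,-15,71,0,11.5,-0.4,255]'
python3 - <<'E'
from h import *
delta(*tgt([.46,.24,.043],100,55,0))
P,K,E=cam("wrist");cv2.imwrite("pics/w3.png",P[:,:,::-1])
P,K,E=cam("scene");S=cv2.resize(P[180:380,180:420],None,fx=2,fy=2);W=cv2.imread("pics/w3.png")
C=np.zeros((480,800,3),np.uint8);C[:400,:480]=S[:,:,::-1];C[:240,480:800]=cv2.resize(W,(320,240));cv2.imwrite("pics/c3.png",C)
E
```

```text
time: 4.1
position: [0.4644, 0.2411, 0.0554]
tool_rot: [-0.077, 0.884, -0.039, -0.459]
ft_force: [-0.2, 0.1, -0.4]
grip_width: 0.0597
grip_force: 20.0
pos [0.4644 0.2411 0.0554] toolz [-0.805 -0.14  -0.576] q [ 0.24  1.06  1.22  0.05  1.82 -1.52] t 4.1
shift mm [-7.6 -0.3  4.9] turn [0.1 0.2 0. ] target [0.465 0.241 0.046] [-0.807 -0.142 -0.574]
```

View pics/c3.png

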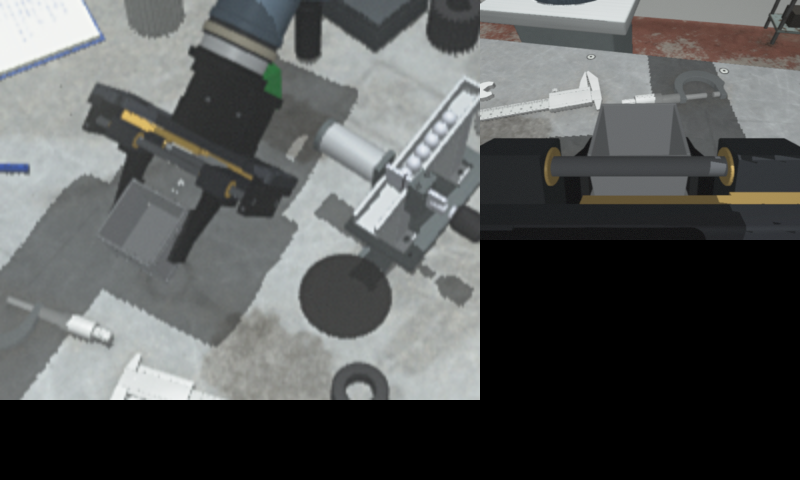

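The composite shows the cup held nearly upright, mouth up at (145,215) in the crop, with the calipers and micrometer clear of it. Lowering.

```bash
python3 -m crank '[-2,0,1.5,0,0,0,255, -4,0,3,0,0,0,255, -6,0,4.5,0,0,0,255, -7.5,0,5.3,0,0,0,255, -7.5,0,5.3,0,0,0,255]'
```

```text
time: 4.62
position: [0.4647, 0.2417, 0.0503]
tool_rot: [-0.077, 0.885, -0.039, -0.458]
ft_force: [-0.1, 0.4, -1.3]
grip_width: 0.06
grip_force: 20.0
```

```bash
python3 -m crank '[-1,0,0.7,0,0,0,255, -2,0,1.4,0,0,0,255, -3,0,2.1,0,0,0,255, -4,0,2.8,0,0,0,255, -4,0,2.8,0,0,0,255]'
```

```text
time: 5.03
position: [0.4646, 0.2415, 0.0467]
tool_rot: [-0.077, 0.884, -0.039, -0.46]
ft_force: [1.9, 1.3, 7.5]
grip_width: 0.0599
grip_force: 19.9
```

```bash
python3 -m crank '[0.5,0,-0.4,0,0,0,72, 0.5,0,-0.4,0,0,0,68, 0.5,0,-0.4,0,0,0,60, 0.5,0,-0.4,0,0,0,0, 0.5,0,-0.4,0,0,0,0]'; python3 -m crank '[0,0,0,0,0,0,0, 0,0,0,0,0,0,0, 0,0,0,0,0,0,0, 0,0,-25,0,0,0,0, 0,0,-60,0,0,0,0]'
python3 - <<'E'
from h import *
delta(*tgt([.43,.24,.19],100,0,0))
P,K,E=cam("scene");S=cv2.resize(P[180:380,180:420],None,fx=2,fy=2);cv2.imwrite("pics/c4.png",S[:,:,::-1])
E
```

```text
time: 5.45
position: [0.4641, 0.2414, 0.045]
tool_rot: [-0.077, 0.884, -0.039, -0.459]
ft_force: [-0.0, 0.2, 0.0]
grip_width: 0.0733
grip_force: 0.0
time: 5.87
position: [0.5098, 0.2496, 0.079]
tool_rot: [-0.077, 0.882, -0.04, -0.463]
ft_force: [0.5, -0.3, -0.2]
grip_width: 0.0869
grip_force: 0.0
pos [0.5098 0.2496 0.079 ] toolz [-0.81  -0.142 -0.569] q [ 0.23  1.08  1.07  0.05  1.95 -1.52] t 5.87
shift mm [141.9   4.5  -0.5] turn [  0.1 -55.3  -0. ] target [0.43  0.24  0.196] [ 0.  0. -1.]
```

View pics/c4.png

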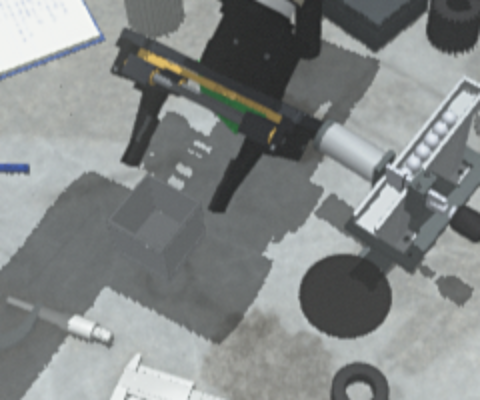

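The crop shows the cup standing upright on its own at (157,225), with nothing else disturbed. Raising and un-tilting the tool.

```bash
python3 -m crank '[22,0,-28,0,-6,0,0, 45,0,-50,0,-12,0,0, 70,1,-50,0,-18,0,0, 95,2,-50,0,-25,0,0, 110,3,-45,0,-32,0,0]'
python3 - <<'E'
from h import *
delta(*tgt([.43,.24,.19],100,0,0))
E
```

```text
time: 6.33
position: [0.4873, 0.2483, 0.1983]
tool_rot: [-0.085, 0.978, -0.016, -0.192]
ft_force: [0.6, -0.0, 0.1]
grip_width: 0.0874
grip_force: 0.0
pos [0.4873 0.2483 0.1983] toolz [-0.373 -0.063 -0.926] q [ 0.25  0.64  1.43  0.03  1.46 -1.5 ] t 6.33
shift mm [52.7  1.7 24. ] turn [  0.1 -22.2  -0.1] target [0.43  0.24  0.196] [ 0.  0. -1.]
```

```bash
python3 -m crank '[-2,0,4,0,-6,0,0, -4,0,8,0,-12,0,0, -6,0,12,0,-18,0,0, -8,0,16,0,-22.2,0,0, -8,0,16,0,-22.2,0,0]'
python3 - <<'E'
from h import *
P,K,E=cam("wrist");cv2.imwrite("pics/w5.png",P[:,:,::-1])
print(robot.get_obs()["position"],robot.get_obs()["tool_rot"]); np.savez("w5.npz",P=P,K=K,E=E)
E
```

```text
time: 6.75
position: [0.4829, 0.2477, 0.1778]
tool_rot: [-0.087, 0.996, -0.0, -0.007]
ft_force: [-1.7, -0.2, 0.5]
grip_width: 0.0869
grip_force: 0.0
[0.48488823 0.24801857 0.1780672 ] [-8.68806114e-02  9.96193637e-01 -5.68944289e-05 -7.07057624e-03]
```

View pics/w5.png

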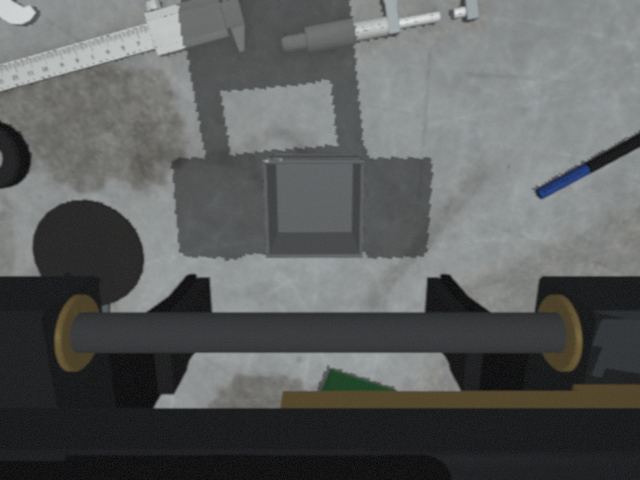

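The cup stands upright, rim corners about (264,158), (362,158), (363,257) and (265,257), square to the tool. The pad is at (88,253).

Run:
```python
from h import *
d=np.load("w5.npz");P,K,E=d["P"],d["K"],d["E"]
cs=[cast(K,E,u,.062) for u in((264,158),(362,158),(363,257),(265,257))]
for c in cs:print(c.round(4))
c=np.mean(cs,0);print("cup",c, np.linalg.norm(cs[1]-cs[0]),np.linalg.norm(cs[2]-cs[1]))
v=(cs[1]-cs[0]+cs[2]-cs[3]);az=np.degrees(np.arctan2(v[1],v[0]));print("az",az)
g=P.max(2);m=((g<62)).astype(np.uint8);m[:185]=0;m[272:]=0;m[:,160:]=0
k=max(cv2.findContours(m,0,1)[0],key=cv2.contourArea)[:,0,:]
w=np.array([cast(K,E,p,.003)[:2] for p in k if p[1]<268])
A=np.c_[2*w,np.ones(len(w))];s=np.linalg.lstsq(A,(w**2).sum(1),rcond=None)[0];print("pad",s[:2],"r",np.sqrt(s[2]+s[0]**2+s[1]**2))
delta(*tgt([c[0],c[1],.053],az,0,0)); delta(*tgt([c[0],c[1],.053],az,0,.07))
```

```text
[0.4383 0.2089 0.062 ]
[0.4284 0.2652 0.062 ]
[0.4875 0.2778 0.062 ]
[0.4979 0.2182 0.062 ]
cup [0.46304113 0.24252397 0.062     ] 0.05716724407825127 0.06034217797930675
az 99.94485385097171
pad [0.53753235 0.08145056] r 0.04070162427855709
pos [0.4849 0.248  0.1781] toolz [-0.014 -0.001 -1.   ] q [ 0.27  0.52  1.69  0.    0.94 -1.48] t 6.8
shift mm [ 20.8  -1.8 119.4] turn [ 0.1 -0.8  0. ] target [0.463 0.243 0.059] [ 0.  0. -1.]
pos [0.4849 0.248  0.1781] toolz [-0.014 -0.001 -1.   ] q [ 0.27  0.52  1.69  0.    0.94 -1.48] t 6.8
shift mm [21.8 -1.7 49.4] turn [ 0.1 -0.8  0. ] target [0.463 0.243 0.129] [ 0.  0. -1.]
```

```bash
python3 -m crank '[27,-2,10,0,-0.8,0,0, 27,-2,40,0,-0.8,0,0, 27,-2,70,0,-0.8,0,0, 27,-2,95,0,-0.8,0,0, 26.5,-2,112,0,-0.8,0,0]'; python3 -m crank '[0,0,3,0,0,0,255, 0,0,3,0,0,0,255, 0,0,3,0,0,0,255, 0,0,3,0,0,0,255, 0,0,3,0,0,0,255]' 15;  python3 -m crank '[0,0,0,0,0,0,255, 0,0,0,0,0,0,255, 0,0,0,0,0,0,255, 0,0,0,0,0,0,255, 0,0,-4,0,0,0,255]'
python3 - <<'E'
from h import *
u=np.array([.998,.059]) # mag -y
c=np.array([.537,.080])
for back in(.09,0):
  g=c-u*(back+.006); delta(*tgt([g[0],g[1],.072],93.4,0,0))
E
```

```text
time: 7.22
position: [0.4607, 0.2416, 0.0639]
tool_rot: [-0.086, 0.996, 0.001, -0.0]
ft_force: [-0.7, -0.4, 0.6]
grip_width: 0.0869
grip_force: 0.0
time: 7.63
position: [0.4612, 0.242, 0.0643]
tool_rot: [-0.087, 0.996, 0.001, 0.003]
ft_force: [0.3, 0.6, -0.1]
grip_width: 0.0614
grip_force: 0.0
time: 8.05
position: [0.46, 0.2417, 0.0673]
tool_rot: [-0.087, 0.996, 0.001, 0.001]
ft_force: [-0.7, 0.2, -1.3]
grip_width: 0.06
grip_force: 15.0
pos [0.46   0.2417 0.0673] toolz [ 0.002  0.002 -1.   ] q [ 0.27  0.68  1.84  0.    0.62 -1.48] t 8.05
shift mm [  47.3 -161.6  -11.1] turn [0.1 0.1 6.5] target [0.441 0.074 0.078] [ 0.  0. -1.]
pos [0.46   0.2417 0.0673] toolz [ 0.002  0.002 -1.   ] q [ 0.27  0.68  1.84  0.    0.62 -1.48] t 8.05
shift mm [ -42.1 -171.8  -10.8] turn [0.1 0.1 6.5] target [0.531 0.08  0.078] [ 0.  0. -1.]
```

```bash
python3 -m crank '[10,-34,-6,0,0,1.3,255, 20,-68,-6,0,0,2.6,255, 30,-102,-6,0,0,3.9,255, 40,-135,-6,0,0,5.2,255, 46,-160,-6,0,0,6.5,255]'
python3 - <<'E'
from h import *
o=robot.get_obs();d=np.load("w5.npz")
P,K,E=cam("wrist");cv2.imwrite("pics/w6.png",P[:,:,::-1]);np.savez("w6.npz",P=P,K=K,E=E)
u=np.array([.998,.059]);g=np.array([.537,.080])-u*.006
delta(*tgt([g[0],g[1],.068],93.4,0,0))
E
```

```text
time: 8.47
position: [0.4409, 0.0744, 0.0728]
tool_rot: [-0.029, 1.0, 0.001, 0.0]
ft_force: [-0.1, -0.3, -1.5]
grip_width: 0.06
grip_force: 15.0
pos [0.4415 0.0714 0.0727] toolz [ 0.001  0.001 -1.   ] q [-0.09  0.62  2.01  0.    0.5  -1.72] t 8.52
shift mm [-89.9   3.3  -1.2] turn [ 0.   0.  -0.2] target [0.531 0.08  0.074] [ 0.  0. -1.]
```

View pics/w6.png

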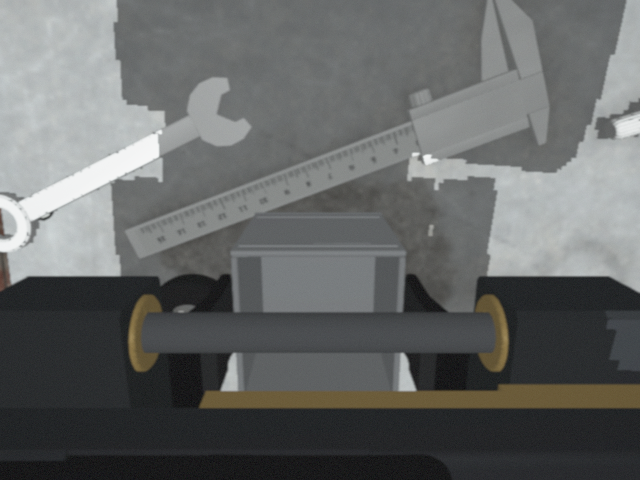

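The cup is gripped upright, with the near rim edge at row 250 (columns 231–406). The ring gauge at about (190,300) stays clear below the fingers.

Run:
```python
from h import *
d=np.load("w6.npz");K,E=d["K"],d["E"]
o=[robot.get_obs()["position"] for _ in range(3)];print(o[0])
a,b=cast(K,E,(231,251),.0715),cast(K,E,(406,251),.0715);print(a,b,np.linalg.norm(a-b), "front edge offset from TCP x",(a+b)[0]/2-.4412,(a+b)[1]/2)
```

```text
[0.44146092 0.07139418 0.07271819]
[0.41514123 0.04435732 0.0715    ] [0.41176824 0.10324099 0.0715    ] 0.05898020304649985 front edge offset from TCP x -0.02774526317279763 0.07379915480091467
```

```bash
python3 -m crank '[-22,0,0,0,0,0,255, -45,0,0,0,0,0,255, -68,1,0,0,0,0,255, -85,1,0,0,0,0,255, -94,1,0,0,0,0,255]'; python3 -m crank '[0,0,1,0,0,0,255, 0,0,2,0,0,0,255, 0,0,3.5,0,0,0,255, 0,0,4.5,0,0,0,255, 0,0,4.5,0,0,0,255]'
```

```text
time: 8.93
position: [0.5389, 0.0829, 0.0733]
tool_rot: [-0.03, 1.0, 0.001, 0.003]
ft_force: [0.3, 0.8, -2.1]
grip_width: 0.0598
grip_force: 15.0
time: 9.35
position: [0.5345, 0.0829, 0.0681]
tool_rot: [-0.03, 1.0, 0.001, 0.0]
ft_force: [0.1, -1.0, -1.6]
grip_width: 0.06
grip_force: 15.0
```

```bash
python3 -m crank '[0,0,0.7,0,0,0,255, 0,0,1.4,0,0,0,255, 0,0,2,0,0,0,255, 0,0,2.5,0,0,0,255, 0,0,2.5,0,0,0,255]'
```

```text
time: 9.77
position: [0.5355, 0.0828, 0.0673]
tool_rot: [-0.03, 1.0, 0.001, 0.001]
ft_force: [-4.2, -0.2, 8.4]
grip_width: 0.0597
grip_force: 15.0
```

```bash
python3 -m crank '[0,0,-0.5,0,0,0,72, 0,0,-0.5,0,0,0,66, 0,0,-0.5,0,0,0,40, 0,0,-0.5,0,0,0,0, 0,0,-0.5,0,0,0,0]'; python3 -m crank '[0,0,-5,0,0,0,0, 0,0,-20,0,0,0,0, 0,0,-50,0,0,0,0, 0,0,-85,0,0,0,0, 0,0,-125,0,0,0,0]'
python3 - <<'E'
from h import *
P,K,E=cam("wrist");cv2.imwrite("pics/w7.png",P[:,:,::-1]);np.savez("w7.npz",P=P,K=K,E=E)
# knob prediction from both pad and previous knob fix
c=np.array([.537,.080]);yaw=np.radians(93.4);mx=np.array([np.cos(yaw),np.sin(yaw)]);my=np.array([-mx[1],mx[0]])
o=c-.07*my;k=o-.07*mx;print("origin",o,"knob",k)
k=(k+np.array([.6114,.0119]))/2
delta(*tgt([k[0],k[1],.107],3.4,0,.09))
E
```

```text
time: 10.18
position: [0.5362, 0.0828, 0.0663]
tool_rot: [-0.03, 1.0, 0.001, 0.001]
ft_force: [-1.3, 0.4, -0.4]
grip_width: 0.0771
grip_force: 0.0
time: 10.6
position: [0.5345, 0.0826, 0.1917]
tool_rot: [-0.03, 1.0, 0.001, -0.001]
ft_force: [0.3, 0.0, 0.7]
grip_width: 0.0868
grip_force: 0.0
origin [0.60687679 0.08415145] knob [0.61102823 0.01427466]
pos [0.5396 0.0826 0.2001] toolz [ 0.015  0.001 -1.   ] q [-0.05  0.48  1.69  0.    0.96 -1.69] t 10.65
shift mm [-67.3 -73.7  -1.9] turn [ 0.7  0.7 90.1] target [0.611 0.013 0.203] [ 0.  0. -1.]
```

```bash
python3 -m crank '[-6,-13,0,0,0,7,0, -12,-26,0,0,0,14,0, -18,-39,0,0,0,21,0, -24,-52,0,0,0,28,0, -30,-65,0,0,0,35,0]'
python3 - <<'E'
from h import *
delta(*tgt([.612,-.045,.107],3.4,0,.09))
E
```

```text
time: 11.07
position: [0.5699, 0.0189, 0.1917]
tool_rot: [0.275, 0.961, 0.001, 0.001]
ft_force: [0.2, 0.1, -0.8]
grip_width: 0.0869
grip_force: 0.0
pos [0.5699 0.0189 0.1917] toolz [ 0.003  0.002 -1.   ] q [-0.16  0.52  1.63  0.    0.98 -1.18] t 11.07
shift mm [-69.6 -32.  -11.3] turn [ 0.2  0.  54.7] target [ 0.612 -0.045  0.203] [ 0.  0. -1.]
```

```bash
python3 -m crank '[-9,-4,0,0,0,7,0, -18,-8,0,0,0,14,0, -27,-12,-2,0,0,21,0, -36,-16,-5,0,0,28,0, -45,-20,-10,0,0,35,0]';python3 - <<'E'
from h import *
delta(*tgt([.612,-.045,.107],3.4,0,.09))
E
```

```text
time: 11.48
position: [0.5973, -0.0215, 0.2011]
tool_rot: [0.551, 0.834, 0.001, 0.0]
ft_force: [0.3, -0.0, -0.0]
grip_width: 0.0871
grip_force: 0.0
pos [ 0.5973 -0.0215  0.2011] toolz [ 0.001  0.002 -1.   ] q [-0.22  0.55  1.55  0.    1.04 -0.63] t 11.48
shift mm [-27.4   4.3  -1.9] turn [ 0.1 -0.1 19.7] target [ 0.612 -0.045  0.203] [ 0.  0. -1.]
```

```bash
python3 -m crank '[-9,1,0,0,0,6.6,0, -18,3,0,0,0,13,0, -27,4,-1,0,0,19.7,0, -27,4,-1,0,0,19.7,0, -27,4,-1,0,0,19.7,0]';python3 - <<'E'
from h import *
P,K,E=cam("wrist");np.savez("w8.npz",P=P,K=K,E=E);cv2.imwrite("pics/w8.png",P[:,:,::-1])
print(proj(K,E,[.611,.013,.117]),proj(K,E,[.537,.081,.065]))
E
```

```text
time: 11.9
position: [0.6118, -0.0445, 0.2024]
tool_rot: [0.683, 0.731, 0.002, 0.0]
ft_force: [0.6, 0.9, -0.9]
grip_width: 0.0871
grip_force: 0.0
[323.02229312 149.05932168] [203.27710794  16.64733826]
```

View pics/w8.png

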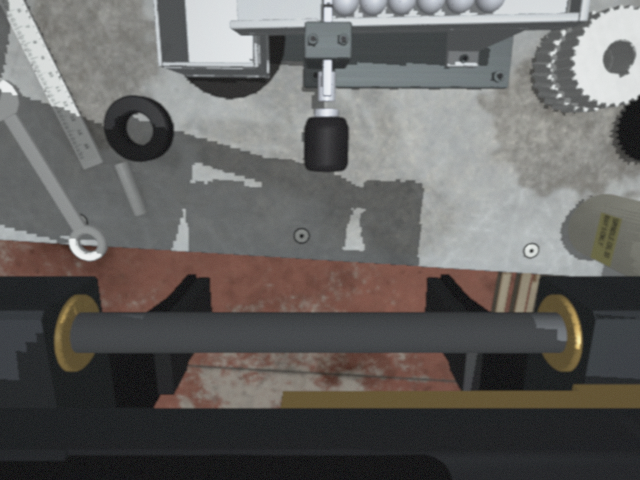

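The knob is seen from above at columns 304–349, rows 117–171, below the guide block at (327,40). The cup rim's near edge runs (158,67)–(268,67) beside the outlet, and all the bystanders look untouched.

Run:
```python
from h import *
d=np.load("w8.npz");P,K,E=d["P"],d["K"],d["E"]
g=P.max(2);m=((g<55)).astype(np.uint8);m[:108]=0;m[180:]=0;m[:,:295]=0;m[:,360:]=0
k=max(cv2.findContours(m,0,1)[0],key=cv2.contourArea);x,y,w,h=cv2.boundingRect(k);print(x,y,w,h,cv2.minAreaRect(k))
cx=x+w/2;print("knob",cast(K,E,(cx,144),.107),"ends",cast(K,E,(cx,y),.113),cast(K,E,(cx,y+h),.113),"w",cast(K,E,(x,144),.107)[0]-cast(K,E,(x+w,144),.107)[0])
a,b=cast(K,E,(158,67),.065),cast(K,E,(268,67),.065);print("cup near edge",a,b,np.linalg.norm(a-b))
kn=cast(K,E,(cx,(2*y+h)/2),.11)
print("guide->knob dir", cast(K,E,(327.5,22),.125),cast(K,E,(326.5,95),.108))
delta(*tgt([kn[0],kn[1],.106],3.4,0,.06));delta(*tgt([kn[0],kn[1],.106],3.4,0,0))
```

```text
305 118 43 54 ((326.0, 144.5), (53.0, 42.0), 90.0)
knob [0.61284052 0.0151854  0.107     ] ends [0.61175422 0.02838659 0.113     ] [0.61372474 0.00108697 0.113     ] w -0.022766944548770596
cup near edge [0.50994583 0.05159588 0.065     ] [0.57566626 0.05603039 0.065     ] 0.06586987147352284
guide->knob dir [0.60890506 0.07051496 0.125     ] [0.61104037 0.03981667 0.108     ]
pos [ 0.6114 -0.044   0.2023] toolz [ 0.002  0.002 -1.   ] q [-0.26  0.56  1.51  0.    1.07 -0.32] t 11.95
shift mm [58.6  5.3 30.5] turn [ 0.1 -0.1  0.5] target [0.613 0.015 0.172] [ 0.  0. -1.]
pos [ 0.6114 -0.044   0.2023] toolz [ 0.002  0.002 -1.   ] q [-0.26  0.56  1.51  0.    1.07 -0.32] t 11.95
shift mm [58.4  5.2 90.5] turn [ 0.1 -0.1  0.5] target [0.613 0.015 0.112] [ 0.  0. -1.]
```

```bash
python3 -m crank '[20,2,0,0,0,0.5,0, 40,3.5,5,0,0,0.5,0, 56,5,15,0,0,0.5,0, 58.5,5.2,24,0,0,0.5,0, 58.5,5.2,30,0,0,0.5,0]'
python3 - <<'E'
from h import *
delta(*tgt([.6128,.0147,.106],3.4,0,0))
E
```

```text
time: 12.37
position: [0.6123, 0.0159, 0.1715]
tool_rot: [0.685, 0.728, 0.001, -0.0]
ft_force: [-1.0, -0.2, -0.6]
grip_width: 0.0873
grip_force: 0.0
pos [0.6123 0.0159 0.1715] toolz [ 0.001  0.002 -1.   ] q [-0.16  0.6   1.54  0.    1.   -0.22] t 12.37
shift mm [-1.4  0.4 59.5] turn [ 0.  -0.1  0.1] target [0.613 0.015 0.112] [ 0.  0. -1.]
```

```bash
python3 -m crank '[-1,0,18,0,0,0,0, -1,0,36,0,0,0,0, -1,0,50,0,0,0,0, -1,0,57,0,0,0,60, -1,0,59.5,0,0,0,120]' 35;python3 -m crank '[0,0,0,0,0,0,140, 0,0,0,0,0,0,255, 0,0,0,0,0,0,255, 0,0,0,0,0,0,255, 0,0,0,0,0,0,255]' 35
```

```text
time: 12.78
position: [0.6126, 0.0129, 0.1114]
tool_rot: [0.687, 0.727, 0.001, -0.001]
ft_force: [0.3, 0.2, -0.3]
grip_width: 0.0801
grip_force: 0.0
time: 13.2
position: [0.6141, 0.0135, 0.1139]
tool_rot: [0.687, 0.727, 0.002, 0.001]
ft_force: [-0.6, -0.1, 0.1]
grip_width: 0.0482
grip_force: 0.0
```

```bash
python3 -m crank '[0,0,0,0,0,0,255, 0,0,0,0,0,0,255, 0,0,0,0,0,0,255, 0,0,0,0,0,0,255, 0,0,0,0,0,0,255]' 35
python3 - <<'E'
from h import *
delta(*tgt([.6128,.0147,.106],3.4,0,0))
E
```

```text
time: 13.62
position: [0.6125, 0.0136, 0.1131]
tool_rot: [0.687, 0.727, 0.001, -0.001]
ft_force: [-2.7, 0.1, 3.1]
grip_width: 0.023
grip_force: 35.0
pos [0.6125 0.0136 0.1131] toolz [-0.     0.002 -1.   ] q [-0.16  0.68  1.57  0.    0.89 -0.22] t 13.62
shift mm [1.1 0.4 1.1] turn [ 0.  -0.1 -0.1] target [0.613 0.015 0.112] [ 0.  0. -1.]
```

```bash
python3 - <<'E'
from h import *
for n in("wrist","top","scene"):
    P,K,E=cam(n);np.savez(f"pre_{n}.npz",P=P,K=K,E=E)
E
python3 -m crank '[-4,0,0,0,0,0,255, -9,0,0,0,0,0,255, -14,0,0,0,0,0,255, -19,0,0,0,0,0,255, -22,0,0,0,0,0,255]'; python3 -m crank '[-2,0,0,0,0,0,255, -3,0,0,0,0,0,255, -3,0,0,0,0,0,255, -3,0,0,0,0,0,255, -3,0,0,0,0,0,255]'
python3 - <<'E'
from h import *
for n in("wrist","top","scene"):
    P,K,E=cam(n);np.savez(f"post_{n}.npz",P=P,K=K,E=E)
a=np.load("pre_wrist.npz");b=np.load("post_wrist.npz")
# guide block shift in wrist image
A,B=[cv2.cvtColor(d["P"],cv2.COLOR_RGB2GRAY) for d in(a,b)]
u,v=proj(a["K"],a["E"],[.609,.070,.120]);print(u,v)
print("TCP move",b["E"][:3,3]-a["E"][:3,3])
for c in((.609,.062,.125),(.6085,.085,.108),(.60,.05,.009)):
    u,v=map(int,proj(a["K"],a["E"],c));
    if v<20 or v>270: print("out",u,v);continue
    t=A[max(0,v-22):v+22,u-30:u+30];r=cv2.matchTemplate(B[:280],t,5);_,s,_,l=cv2.minMaxLoc(r)
    print(c,"from",(u-30,max(0,v-22)),"to",l,round(s,2),"mm per px",np.linalg.norm(cast(a["K"],a["E"],(u,v),c[2])-cast(a["K"],a["E"],(u,v+1),c[2]))*1000)
E
```

```text
time: 14.18
position: [0.6137, -0.0068, 0.1131]
tool_rot: [0.687, 0.726, 0.002, -0.002]
ft_force: [-4.6, 6.5, 6.1]
grip_width: 0.0228
grip_force: 35.0
time: 14.6
position: [0.6139, -0.0094, 0.1131]
tool_rot: [0.687, 0.727, 0.002, -0.002]
ft_force: [-4.1, 6.0, 5.3]
grip_width: 0.0228
grip_force: 35.0
316.4831032847989 170.09384308318118
TCP move [ 0.00148697 -0.02344701  0.00023103]
(0.609, 0.062, 0.125) from (284, 177) to (365, 180) 0.91 mm per px 0.2990047670464239
(0.6085, 0.085, 0.108) from (287, 96) to (160, 27) 0.57 mm per px 0.3088805061320606
(0.6, 0.05, 0.009) from (269, 161) to (269, 194) 0.55 mm per px 0.5645094199424809
```

Run:
```python
from h import *
a=np.load("pre_wrist.npz");b=np.load("post_wrist.npz");K=a["K"]
A,B=[cv2.cvtColor(d["P"],cv2.COLOR_RGB2GRAY) for d in(a,b)]
for z,(u0,v0,w,h) in {.125:(290,120,55,60),.1251:(295,150,45,40)}.items():
    t=A[v0:v0+h,u0:u0+w];r=cv2.matchTemplate(B[0:v0+h,u0-12:u0+w+12],t,5);_,s,_,l=cv2.minMaxLoc(r)
    dv=v0-l[1];p=cast(K,a["E"],(u0,v0+h/2),z)-cast(K,a["E"],(u0,v0+h/2-dv),z);print("guide shift px",dv,"du",l[0]-12,"score",round(s,2),"mm",p*1000)
print("pre col",A[100:280:6,317]);print("post col",B[20:280:6,317])
# balls in channel
for n in("top","scene"):
    p,q=np.load(f"pre_{n}.npz"),np.load(f"post_{n}.npz")
    d=np.abs(p["P"].astype(int)-q["P"]).max(2)
    for z in(.1,):
        pts=[proj(p["K"],p["E"],[.609+s,.0846-.0*s,.098+.12*s]) for s in(.01,.024,.038,.052,.066,.08)]
        print(n,[int(d[int(v)-2:int(v)+3,int(u)-2:int(u)+3].mean()) for u,v in pts])
    u,v=map(int,proj(p["K"],p["E"],[.537,.082,.01]));print(n,"cup",(u,v),d[v-8:v+9,u-8:u+9].mean())
```

```text
guide shift px 75 du -1 score 0.68 mm [  0.81449072 -20.25894626   0.        ]
guide shift px 75 du -1 score 0.78 mm [  0.89376553 -20.70749547   0.        ]
pre col [243 242 242 242 241 242  98 241 239 239 239 150 130 133 134 131 133  72
  72  68  76 133 132 132 132 129 133 125 104 106]
post col [245 246 246 246 246 246 246 246 246 246 246 148 148 147 147 148 150 153
 146 144 140 245 244 244 244 244 244 243 243 242 149 145 146 145 145 144
 144 143 144 142 142 108 111 143]
top [38, 31, 29, 29, 30, 19]
top cup (391, 270) 11.15916955017301
scene [24, 23, 32, 169, 165, 173]
scene cup (351, 324) 14.910034602076125
```

Run:
```python
from h import *
a=np.load("pre_wrist.npz");b=np.load("post_wrist.npz");K=a["K"]
A,B=[np.median(d["P"][:,305:313].max(2),1).astype(int) for d in(a,b)]
A2,B2=[np.median(d["P"][:,322:330].max(2),1).astype(int) for d in(a,b)]
def ed(x):
    d=np.diff(x);return [(int(i),int(d[i]),int(x[i+1])) for i in range(40,278) if abs(d[i])>22]
for n,x in zip(("pre","post","pre2","post2"),(A,B,A2,B2)):print(n,ed(x))
for va,vb,z in((163,84,.125),(223,143,.125)):
    print(cast(K,a["E"],(316,va),z),cast(K,b["E"],(316,vb),z), (cast(K,a["E"],(316,va),z)-cast(K,a["E"],(316,vb),z))*1000)
```

```text
pre [(48, -62, 157), (49, -40, 117), (80, 28, 145), (81, 27, 172), (135, -43, 152), (136, -42, 110), (139, 39, 149), (140, 23, 172), (145, -31, 136), (199, -26, 96)]
post [(84, -25, 126), (163, 34, 170), (173, -35, 135)]
pre2 [(47, -57, 150), (48, -39, 111), (67, -24, 105), (74, 26, 82), (75, 60, 142), (76, 58, 200), (77, 25, 225), (87, -37, 173), (88, -50, 123), (89, -27, 96), (92, 30, 150), (93, 39, 189), (105, -24, 184), (133, 28, 157), (134, 40, 197), (145, -44, 158), (147, 41, 185), (148, 34, 219), (158, -37, 165), (159, -53, 112), (160, -36, 76), (168, 23, 102), (200, -25, 91)]
post2 [(84, -55, 162), (85, -36, 126), (140, -23, 114), (143, 33, 149), (144, 24, 173), (178, -36, 135), (179, -25, 110)]
[0.6087314  0.07255809 0.125     ] [0.60906924 0.07119914 0.125     ] [  1.20036111 -21.59159048   0.        ]
[0.60971986 0.05477811 0.125     ] [0.6099379 0.0552273 0.125    ] [  1.30270996 -23.43259854   0.        ]
```

```bash
python3 -m crank '[-1,0,0,0,0,0,255, -2,0,0,0,0,0,255, -2,0,0,0,0,0,255, -2,0,0,0,0,0,255, -2,0,0,0,0,0,255]'
python3 - <<'E'
from h import *
for n in("wrist","top","scene"):
    P,K,E=cam(n);np.savez(f"post2_{n}.npz",P=P,K=K,E=E)
D={k:np.load(f"{k}_wrist.npz") for k in("pre","post","post2")}
K=D["pre"]["K"]
for k,d in D.items():
    c=np.median(d["P"][:,314:321].max(2),1).astype(int)
    print(k,"rows 136-156",c[136:156],"knob rows 240-290",c[240:290:2])
    v=222 if k=="pre" else 143
    print(cast(K,d["E"],(316,v),.125)[1])
    f=d["P"][:,322:330].max(2).mean(1); g=np.diff(f)
# balls: scene cam channel strip, straightened pixel profile along the ball line
for k in("pre","post","post2"):
    d=np.load(f"{k}_scene.npz");g=d["P"].max(2)
    pr=[]
    for s in np.arange(-.04,.13,.004):
        u,v=proj(d["K"],d["E"],[.609+s,.0846+.059*s,.100+.12*s]);pr.append(int(g[int(round(v)),int(round(u))]))
    print(k,pr)
    t=np.load(f"{k}_top.npz");u,v=map(int,proj(t["K"],t["E"],[.538,.082,.01]));q=t["P"][v-14:v+15,u-14:u+15].max(2);print("top cup",q[::4,::4].tolist())
E
```

```text
time: 15.17
position: [0.614, -0.0112, 0.1131]
tool_rot: [0.687, 0.727, 0.002, -0.002]
ft_force: [-2.8, 5.5, 5.5]
grip_width: 0.0227
grip_force: 35.0
pre rows 136-156 [114  83  79 107 185 239 244 244 243 243 243 243 243 243 243 243 243 243
 243 243] knob rows 240-290 [137 137 138 138 138 138 137 136 137 136 136 130 106 106 110 109 109 111
 129 138 136 136 137  87  30]
0.055085035076355655
post rows 136-156 [148 148 148 148 145 130 131 200 246 247 246 246 246 246 246 246 246 246
 246 246] knob rows 240-290 [149 149 149 149 149 149 148 148 147 147 147 133 107 114 119 118 118 120
 147 148 148 149 149  84  31]
0.05522730476199433
post2 rows 136-156 [ 97  87  86 107 147 217 246 247 246 246 246 246 246 246 246 246 246 246
 246 246] knob rows 240-290 [151 150 150 150 150 150 150 150 149 149 149 134 107 116 119 119 118 122
 148 150 150 150 150  86  31]
0.05336119938393671
pre [223, 228, 228, 219, 230, 226, 227, 227, 229, 122, 121, 94, 137, 211, 150, 217, 236, 228, 188, 226, 236, 115, 48, 51, 58, 58, 60, 58, 49, 49, 48, 46, 45, 46, 51, 73, 112, 109, 71, 79, 87, 77, 76]
top cup [[82, 77, 93, 8
[... 689 characters left out ...]
 [106, 220, 216, 216, 217, 217, 191, 67], [95, 198, 218, 216, 220, 93, 73, 68], [77, 188, 218, 216, 123, 59, 80, 73], [134, 182, 193, 192, 35, 58, 84, 81]]
post2 [227, 227, 227, 228, 226, 227, 226, 227, 231, 208, 230, 131, 237, 227, 225, 225, 224, 224, 225, 223, 224, 223, 223, 222, 222, 223, 223, 223, 222, 223, 221, 222, 222, 221, 222, 221, 222, 226, 123, 103, 114, 193, 161]
top cup [[81, 76, 92, 82, 88, 91, 104, 87], [91, 221, 174, 129, 118, 134, 137, 166], [77, 208, 219, 142, 166, 221, 180, 186], [80, 210, 216, 176, 119, 118, 216, 212], [105, 219, 217, 220, 163, 175, 198, 71], [96, 199, 218, 216, 178, 111, 63, 76], [80, 190, 218, 218, 146, 55, 63, 86], [133, 182, 193, 186, 87, 38, 62, 89]]
```

```bash
python3 -m crank '[0,0,0,0,0,0,255, 0,0,0,0,0,0,255, 0,0,0,0,0,0,255, 0,0,0,0,0,0,255, 0,0,0,0,0,0,255]'
python3 - <<'E'
from h import *
for n in("top","scene"):
    p=np.load(f"pre_{n}.npz");P,K,E=cam(n)
    d=(np.abs(p["P"].astype(int)-P).max(2)>40).astype(np.uint8)
    k,l,s,c=cv2.connectedComponentsWithStats(d)
    print(n,"cup px",proj(K,E,[.538,.082,.005]).round(),"rim",proj(K,E,[.538,.082,.065]).round())
    for i in range(1,k):
        if s[i,4]>=6:print("  ",s[i],c[i].round(),cast(K,E,c[i],.007).round(3)[:2])
    q2=np.load(f"post2_{n}.npz");print("moving px since", int((np.abs(q2["P"].astype(int)-P).max(2)>40).sum()))
    if n=="top":
        g=P.max(2);print("floor row samples",g[252:290:3,376:410:2].tolist())
E
```

```text
time: 15.73
position: [0.614, -0.0112, 0.1131]
tool_rot: [0.687, 0.727, 0.002, -0.002]
ft_force: [-3.6, 6.8, 4.6]
grip_width: 0.0229
grip_force: 35.0
top cup px [391. 270.] rim [396. 267.]
   [ 441  138   39  133 2189] [463. 198.] [ 0.679 -0.061]
   [476 142  14   7  46] [482. 145.] [ 0.785 -0.101]
   [490 147   5   3   8] [492. 148.] [ 0.78  -0.121]
   [524 153  18  53 431] [532. 185.] [ 0.704 -0.195]
   [ 408  155   40   92 1447] [428. 197.] [0.681 0.009]
   [ 543  154   44  106 1817] [563. 204.] [ 0.667 -0.253]
   [443 160   3   3   8] [444. 161.] [ 0.753 -0.026]
   [435 164   3   6   8] [436. 167.] [ 0.741 -0.009]
   [448 164   2   7   7] [448. 167.] [ 0.741 -0.034]
   [390 180  10  43 153] [395. 201.] [0.673 0.073]
   [562 186   4   6  12] [563. 188.] [ 0.698 -0.255]
   [442 189   3   4   6] [443. 190.] [ 0.694 -0.021]
   [480 207  50  14 261] [505. 214.] [ 0.647 -0.139]
   [400 220   3   7  11] [401. 224.] [0.628 0.062]
   [544 224   4   3   8] [546. 225.] [ 0.626 -0.217]
   [519 226  28  11 126] [536. 229.] [ 0.618 -0.197]
   [551 226  47  54 661] [569. 253.] [ 0.571 -0.257]
 
[... 5006 characters left out ...]
89]
   [373 315  24  25 274] [383. 325.] [0.576 0.04 ]
   [436 314   4   8  19] [437. 317.] [ 0.654 -0.024]
   [411 316  24  20 232] [423. 325.] [ 0.622 -0.013]
   [351 320   8   7  26] [355. 323.] [0.544 0.08 ]
   [370 341   3   3   7] [371. 342.] [0.535 0.035]
   [379 343  12  10  36] [384. 348.] [0.541 0.011]
   [ 320  343  138  137 2135] [392. 410.] [ 0.465 -0.063]
   [185 344 102  62 736] [239. 371.] [0.344 0.169]
   [288 347  30  35 203] [303. 363.] [0.428 0.098]
   [319 346  46  41 557] [339. 365.] [0.465 0.05 ]
   [404 361   8   8  33] [407. 364.] [ 0.544 -0.036]
   [370 408   7   8  17] [373. 411.] [ 0.443 -0.041]
   [226 418  87  62 601] [268. 441.] [0.3   0.052]
moving px since 57
```

Run:
```python
from h import *
for n in("top","scene"):
    Q=np.load(f"post2_{n}.npz")["P"];P,K,E=cam(n)
    u,v=map(int,proj(K,E,[.538,.082,.02]))
    d=np.abs(Q.astype(int)-P).max(2)>40;ys,xs=np.nonzero(d);print(n,"moving at",(u,v),list(zip(xs,ys))[:12:3])
    r=30;c=cv2.resize(cv2.cvtColor(P,cv2.COLOR_RGB2GRAY)[v-r:v+r,u-r:u+r],None,fx=6,fy=6,interpolation=cv2.INTER_CUBIC)
    h=cv2.HoughCircles(c,cv2.HOUGH_GRADIENT,1,30,param1=80,param2=11,minRadius=17,maxRadius=28)
    if h is not None:
        for x,y,rr in h[0]:
            p=cast(K,E,(u-r+x/6,v-r+y/6),.0125);print("  ",(round(u-r+x/6),round(v-r+y/6)),round(rr/6,1),p[:2].round(3))
```

```text
top moving at (392, 269) [(np.int64(395), np.int64(262)), (np.int64(394), np.int64(265)), (np.int64(399), np.int64(266)), (np.int64(393), np.int64(267))]
   (384, 283) 4.2 [0.513 0.096]
   (402, 269) 3.4 [0.54  0.062]
   (376, 269) 4.6 [0.54  0.112]
   (390, 281) 4.6 [0.516 0.086]
   (376, 278) 3.6 [0.524 0.112]
   (403, 260) 3.6 [0.557 0.06 ]
   (396, 250) 4.2 [0.576 0.074]
scene moving at (351, 321) [(np.int64(352), np.int64(317)), (np.int64(354), np.int64(319)), (np.int64(354), np.int64(320)), (np.int64(351), np.int64(321))]
   (371, 308) 4.6 [0.586 0.077]
   (355, 322) 4.2 [0.543 0.079]
   (335, 313) 4.6 [0.534 0.119]
   (361, 321) 3.4 [0.552 0.072]
   (356, 314) 4.2 [0.558 0.089]
   (355, 343) 3.1 [0.514 0.053]
   (349, 332) 4.4 [0.522 0.075]
   (367, 292) 3.3 [0.607 0.103]
```

Run:
```python
from h import *
p=np.load("pre_top.npz")["P"].max(2);P,K,E=cam("top");P2=P;P=P.max(2)
for u,v in((433,266),(413,249),(448,248),(440,250)):
    print((u,v),"pre",p[v-5:v+6:2,u-6:u+7:2].tolist(),"now",P[v-5:v+6:2,u-6:u+7:2].tolist())
Q,K,E=cam("top");print("moving",int((np.abs(P2.astype(int)-Q).max(2)>40).sum()));o=robot.get_obs();print(o["position"],o["grip_force"],o["ft_force"])
```

```text
(433, 266) pre [[83, 82, 47, 44, 46, 43, 58], [85, 76, 41, 48, 50, 58, 55], [67, 42, 36, 50, 48, 70, 62], [52, 28, 32, 48, 49, 49, 50], [63, 38, 34, 45, 44, 44, 48], [79, 79, 35, 45, 43, 51, 47]] now [[100, 104, 86, 85, 82, 86, 84], [128, 105, 83, 86, 83, 85, 84], [126, 104, 81, 86, 84, 82, 84], [116, 131, 83, 91, 88, 87, 85], [109, 125, 84, 88, 87, 85, 88], [75, 76, 73, 75, 74, 80, 79]]
(413, 249) pre [[101, 82, 84, 86, 87, 87, 90], [113, 80, 88, 87, 84, 86, 84], [130, 83, 82, 85, 82, 82, 82], [151, 89, 87, 82, 85, 85, 83], [152, 88, 83, 82, 84, 85, 88], [86, 79, 91, 84, 84, 84, 90]] now [[147, 136, 139, 142, 145, 142, 91], [148, 138, 147, 142, 141, 130, 82], [157, 135, 141, 139, 139, 133, 80], [170, 150, 137, 137, 138, 138, 84], [150, 112, 133, 137, 139, 139, 87], [86, 101, 152, 141, 143, 139, 88]]
(448, 248) pre [[56, 61, 60, 61, 61, 58, 62], [56, 58, 61, 61, 58, 56, 68], [59, 60, 57, 61, 56, 59, 83], [62, 60, 60, 56, 58, 58, 98], [60, 59, 59, 60, 58, 59, 105], [59, 59, 61, 59, 59, 63, 113]] now [[82, 89, 74, 72, 89, 56, 40], [89, 72, 71, 70, 88, 66, 68], [88, 78, 115, 122, 91, 70, 63], [85, 82, 116, 134, 94, 72, 54], [87, 84, 105, 133, 91, 80, 63], [84, 79, 96, 134, 81, 73, 76]]
(440, 250) pre [[77, 68, 60, 60, 56, 58, 61], [79, 68, 57, 61, 59, 60, 57], [88, 72, 53, 60, 62, 60, 60], [99, 77, 50, 60, 60, 59, 59], [101, 68, 71, 58, 59, 59, 61], [84, 78, 82, 59, 57, 60, 58]] now [[83, 87, 88, 88, 89, 72, 71], [82, 84, 87, 88, 88, 78, 115], [81, 81, 89, 88, 85, 82, 116], [82, 81, 87, 89, 87, 84, 105], [79, 80, 85, 87, 84, 79, 96], [84, 82, 85, 83, 80, 83, 80]]
moving 0
[ 0.61401657 -0.0112131   0.11309415] 35.00102718360722 [-4.14314546  6.22877316  4.93625536]
```

The changed patches are uniform, so they are shadows rather than stray balls. Nothing is moving now, the channel is empty, and the gate is held at about 25 mm with no slip. Handing in.

```bash
python3 -c "
from rig import robot
print(robot.hand_in())"
```

```text
the job is handed in; nothing more can be done
None
```

The job is handed in at about 16 s: the cup stands upright on the pad, the channel is empty, and the gate is still held out at about 25 mm. I saw balls in the cup and found no strays on the bench, but I could not count all six there.

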